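# Slide a damaged phone through the flap of the quarantine box

## Robot

A 7-joint arm with a two-finger parallel gripper is mounted at the origin on the work surface. World frame = base frame: x ahead of the robot, y to its left, z up, the work surface at z = 0. Lengths are in m, angles in rad, forces in N, time in s.
With the tool pointing down it reaches from about 0.425 to 0.875 m from the base axis. Payload 4.7 kg.
Tool frame: the origin (TCP) lies midway between the tips of the shut fingers; the grasp point (between the pads) lies 19 mm behind it; x points along the fingers, z is the direction in which the jaws open and shut, and the axes are right-handed (so a half turn about x gives the same grasp; the last joint's range is limited). The gripper opens to 85 mm and grips with 20 to 120 N. Pads are 22 mm wide; open, the fingers measure 114 mm over their backs; the gripper's body (76 mm by 85 mm) begins 54 mm behind the grasp point. The pads swing forward as they close: fully open they stand 13 mm farther back than shut.
Start: joints at [-1.272, 0.321, -0.07, 1.45, 0.023, 1.371, -0.057], TCP at [0.183, 0.624, 0.231] pointing down, gripper open.
Joint ranges: [-2.86, 2.86], [-0.3, 2.09], [-1.38, 1.24], [0.06, 2.45], [-1.56, 4.7], [0.09, 2.05], [-2.69, 2.69]. Speed limits (rad/s): [2.57, 2.57, 3.14, 3.14, 3.14, 3.14, 3.14].

## Interface

Orientations are given as a rotation vector (axis times angle).
In Python, from station import bot gives the robot as it stands.
- The arm moves only by the tool move_arm, never from a script. Its argument "increments" is a list of rows, each an object with "linear": the shift along the tool's x, y, z in cm, a list of three; "rot": the turn, a rotation vector about the tool's x, y, z in rad, a list of three. In form: [{"linear": [x, y, z], "rot": [ax, ay, az]}, ...]. A call has 1 to 12 rows; each row shifts and turns the pose as measured when the row begins, along the tool's axes as they then stand; what a row does not reach is not made up. A row lasts 1/10 s, in which the tool goes at most 50 mm and 8.59 degrees, less where a joint would pass 70% of its speed; a pose out of reach is approached as far as the arm can. A call with a gripper value outside its range is refused whole. "claw" is the gripper command: -1 is fully open, 1 is shut, values between are in proportion, set as the call begins (left out, the last holds). The fingers move at their own pace and stop on an object; "squeeze" is the grip in N (left out, the last holds). Time passes only in rows, so rows that do not move let the fingers close. It gives the time, the measured TCP pose, the force and the opening at its end, in the units of the state.
- bot.get_obs(): the state, without advancing time (a new reading comes with each control period).
- bot.camera(name): name is "scene" or "top" or "wrist"; returns the picture (480x640x3 uint8, red, green, blue); there is no depth.
- bot.camera_params(name): a dict with "vertical_fov" (degrees; the focal length in pixels is half the picture's height over the tangent of half this angle, whatever the lens; pixels are square), "cx", "cy" (the principal point, pixels), "view" (4x4, takes a point from world to camera coordinates); the wrist camera has in their place "T_tool_cam" (4x4, takes a point from camera to tool coordinates, whose origin is the TCP and whose axes are the tool frame's). Camera axes: x right, y up, looking along -z (the intrinsics and any distortion apply to the point x, -y, -z); pixel columns grow to the right and rows downward; lengths in m; the calibration is good to about 2 mm. A picture is of the moment at which its call begins: read the wrist's pose just before it. camera_params takes no time and is no camera call.
- bot.sign_off(): hands the job in, once; it reports no verdict.
The state is a dict: "time_s": time; "joint_pos": joint angles; "joint_velocities": joint speeds; "effort": joint torques, N m; "tool_pos": TCP position; "tcp_rot": TCP orientation; "force": force on the tool from outside, world axes, zero at the start; "torque": the same for the moment, N m; "opening": finger opening in m.
Only numpy, scipy, OpenCV 4.12 (cv2) and the standard library are available. Lean on these libraries where they do the work, as an engineer would, in place of code of your own. Each camera call takes 0.05 s, during which the arm holds its last target.

## Task

A phone with a cracked screen and a damaged battery lies on the loading ledge of the steel quarantine box. With the fingertips, gently push it along the ledge and in under the self-closing flap until the whole phone is well inside the box, clear of the flap, then draw the fingers back out so that the flap swings fully shut behind it. Do not pick the phone up or squeeze it, and leave everything else on the bench and on the ledge as it is.

Things in the scene. Friction and masses are not known exactly. Their poses are not given: they have to be found in the camera images.
- quarantine_box: fixed grey sheet-steel box with a loading ledge in front; origin on the bench under the middle of the flap opening; its x axis is the way in (along the ledge, through the flap), y across, z up. Behind the front wall (x = 0) the box is 153 mm deep, 260 mm wide, roof 256 mm above the bench
- ledge_end (a point): middle of the ledge's outer edge, on its top. The ledge is a level bright metal plate 60 mm above the bench, x (box axes) from -230 to 0 mm, 300 mm wide. Side lips stand 14 mm above it: at y = +-147 mm up to x = -130, then closing in like a funnel to +-110 mm at x = -30 and straight on to the opening
- sill (a point): point on the top of the ledge plate, 60 mm above the bench, at the middle of the flap opening; axes as quarantine_box, fixed to it. The opening is 220 mm wide (y +-110) and 160 mm tall; the front wall goes on to 190 mm above the ledge. Fingers that point forward and down, tilted some 35 to 45 degrees, can follow the phone 3 cm past the front wall
- bed_edge (a point): edge inside the box, 15 mm past the front wall: up to here the floor is level with the ledge, from here on it is a bed 6 mm lower, level, smooth, 135 mm long to the back wall. The phone drops into it, out of the flap's way, once its rear edge is pushed past this edge; until then the flap rests on it, ajar
- flap (a joint): bare steel flap, 214 mm wide, 150 mm tall, 0.3 kg, hung from a level hinge 160 mm above the ledge; 0 = shut (its weight holds it), grows as it swings inwards and up, stop at 1.25 rad; inwards only, no spring or catch, falls shut by itself in about half a second. The pushed phone lifts it to about 0.2 rad with little force, and it then rests on the phone
- flap_edge (a point): middle of the flap's rounded lower edge; shut, it hangs 10 mm above the ledge and 8 mm inside the front wall
- phone_mid (a point): centre of the damaged phone, 7 mm above the ledge it lies on: black hard-shell case, cracked screen up, 144 mm long (its y axis), 74 mm wide (its x axis), 14 mm thick (z), about 0.2 kg, slides easily (friction about 0.3). It lies broadside to the flap: its x axis points along the way in, to within 0.25 rad at the start
- glue_bottle: white glue bottle standing on the bench beside the ledge, 28 mm across and 105 mm tall; origin under its foot
- screw_tray: aluminium screw tray 90 x 70 x 22 mm on the bench; origin under its middle
- frame_stack: stack of phone frames 146 x 71 mm, 56 mm high, on the bench beside the box; origin under its middle
- screwdriver: screwdriver 150 mm long lying on the bench near the ledge's outer end
- tweezers: steel tweezers 120 mm long lying on the roof of the box
- suction_cup: rubber suction cup, 30 mm across its foot, 31 mm tall, standing ON the ledge beside the damaged phone; origin under its foot
- good_phone: white phone 147 x 71 x 8 mm lying flat on the bench beyond the ledge's outer end (not on the ledge); origin under its middle
Mind the look-alikes: they are no part of the job. What is meant by the part that bears phone_mid is not orange, purple or turquoise, and is the smaller of those in its own colour.

How it is judged:
On the way, in this order (a step that is already met when the one before it is completed fails the run):
1. the phone's front end is under the flap and has raised it (x of phone_mid in the frame of sill above -0.03 m and value of joint flap above 0.1 rad), for 0.05 s.
2. the whole phone is past the flap and lies down in the bed (x of phone_mid in the frame of sill above 0.045 m and z of phone_mid in the frame of sill below 0.003 m), for 0.1 s.
At the end, for the whole second after the job is handed in: the phone lies in the bed inside the box (its centre more than 45 mm past the front wall and less than 3 mm above the ledge's level), at rest, and the flap hangs shut within 0.05 rad (all of step 2 and value of joint flap below 0.05 rad and linear speed of phone below 0.02 m/s); the robot touches nothing.
It fails at once if the phone was lifted (its centre more than 30 mm above the ledge) (z of phone_mid in the frame of sill above 0.03 m).
It fails at once if the phone was squeezed or pushed hard (more than 25 N between the fingers and the phone) (contact force between the fingers and phone above 25 N).
It fails at once if a bystander was disturbed (moved more than 20 mm) (distance of any of glue_bottle, screw_tray, frame_stack, screwdriver, tweezers, suction_cup, good_phone from where it was at the start of the episode above 0.02 m).
It also fails if it takes over 45 s, if anything falls off the work surface, if the arm or the gripper's body presses on something with over 40 N, if the wrist force passes 120 N, or if a joint passes its speed limit or range.

## Working session

There is one attempt and no reset: what is moved stays moved. The work goes in short steps, Python scripts to look and compute and a tool call to move; the robot and the scene stay as the last step left them, time stands still between calls to the robot, and variables do not carry over. Pictures are saved under pics/ and viewed, and the job is handed in when it is done.

Besides the shell and the picture viewer there is one more tool, called after "Emit:" by a JSON object that holds its "name" and its "arguments", one argument or row to a line. move_arm: Moves the arm, as the interface text tells. Its arguments: {"type":"object","properties":{"increments":{"type":"array","items":{"type":"object","properties":{"linear":{"type":"array","items":{"type":"number"}},"rot":{"type":"array","items":{"type":"number"}}}}},"claw":{"type":"number"},"squeeze":{"type":"number"}},"required":["increments"]}

```bash
mkdir -p pics; ls; python3 - <<'E'
from station import bot
import cv2
o=bot.get_obs()
for k in ("time_s","joint_pos","tool_pos","tcp_rot","force","opening"): print(k,o[k])
for n in ("scene","top"):
    im=bot.camera(n); cv2.imwrite(f"pics/{n}0.png",im[:,:,::-1])
    print(n,bot.camera_params(n))
print(bot.camera_params("wrist"))
E
```

```text
pics
time_s 0.0
joint_pos [-1.27190046  0.32184083 -0.07006011  1.45167239  0.02258689  1.37081997
 -0.0568962 ]
tool_pos [0.18252977 0.62327697 0.23021305]
tcp_rot [-0.99814931  1.33211299  0.99607753]
force [ 1.05977203  0.15721635 -0.14252487]
opening 0.08538154268155244
scene {'vertical_fov': 45.19189548680276, 'cx': 327.54691077599637, 'cy': 230.16903880263794, 'view': array([[-0.7983362 ,  0.60219795,  0.00411708,  0.38841457],
       [-0.48815209, -0.65111844,  0.58116462,  0.15000945],
       [ 0.35265685,  0.46195499,  0.81377561, -1.68019546],
       [ 0.        ,  0.        ,  0.        ,  1.        ]])}
top {'vertical_fov': 50.98579626328545, 'cx': 329.4479144810451, 'cy': 231.72865606586964, 'view': array([[-1.07114544e-02, -9.99893869e-01, -9.87501796e-03,
         2.28455692e-04],
       [ 9.80825166e-01, -1.24280052e-02,  1.94493031e-01,
        -5.29022054e-01],
       [-1.94595116e-01, -7.60236289e-03,  9.80854191e-01,
        -1.21743709e+00],
       [ 0.00000000e+00,  0.00000000e+00,  0.00000000e+00,
         1.00000000e+00]])}
{'vertical_fov': 58.435656957739305, 'cx': 321.70175170094336, 'cy': 241.59961368953267, 'T_tool_cam': array([[ 2.50971553e-04,  3.21795054e-01, -9.46809316e-01,
        -1.44522550e-01],
       [ 3.00162864e-04,  9.46809279e-01,  3.21795121e-01,
         8.40165395e-02],
       [ 9.99999923e-01, -3.64958417e-04,  1.41031270e-04,
        -7.51836307e-04],
       [ 0.00000000e+00,  0.00000000e+00,  0.00000000e+00,
         1.00000000e+00]])}
```

View pics/scene0.png

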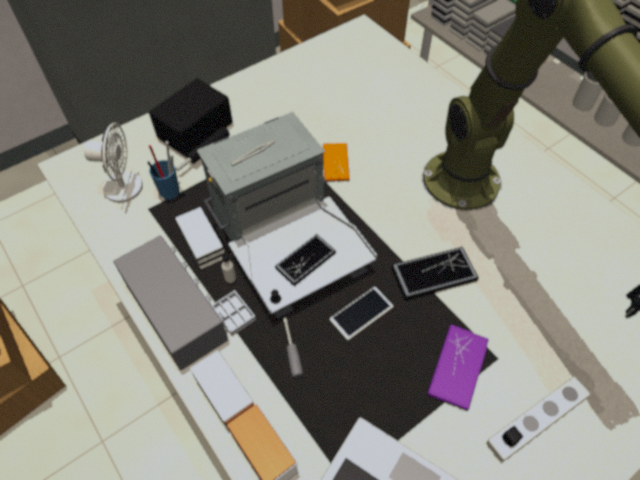

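View pics/top0.png

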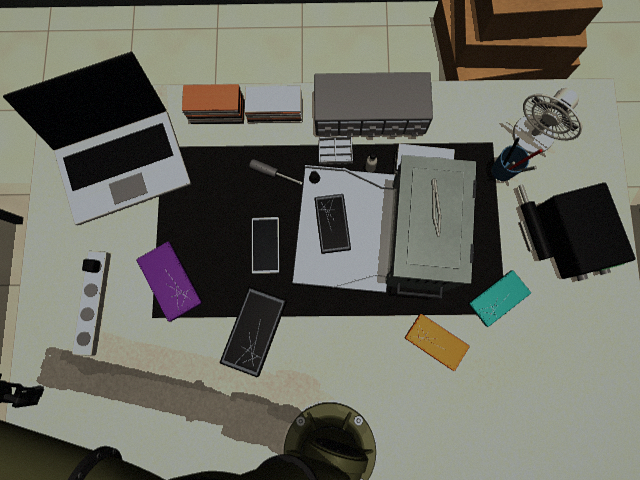

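The top view shows these candidates for the damaged phone:
- black cracked phone on the ledge, (333,223)
- larger black cracked one on the bench, (252,333)
- purple (169,281), orange (437,342) and turquoise (500,298)
- white good phone, (265,245)

I choose the small black one on the ledge at (333,223) and check it in a crop.

```bash
cat > h.py <<'E'
import numpy as np, cv2
from station import bot
def cam(n):
    p=bot.camera_params(n); f=240/np.tan(np.radians(p['vertical_fov'])/2); return p,f
def ray(n,uv,z):
    p,f=cam(n); V=p['view']; R=V[:3,:3]; t=V[:3,3]
    d=np.array([(uv[0]-p['cx'])/f,-(uv[1]-p['cy'])/f,-1]); c=-R.T@t; w=R.T@d
    return c+w*(z-c[2])/w[2]
def proj(n,P):
    p,f=cam(n); q=p['view'][:3,:3]@np.array(P)+p['view'][:3,3]
    return np.array([p['cx']+f*q[0]/-q[2],p['cy']-f*q[1]/-q[2]])
E
python3 - <<'E'
from h import *
im=cv2.imread('pics/top0.png'); c=im[140:310,280:490]; cv2.imwrite('pics/crop_top.png',cv2.resize(c,None,fx=3.5,fy=3.5,interpolation=cv2.INTER_CUBIC))
im=cv2.imread('pics/scene0.png'); c=im[110:330,190:400]; cv2.imwrite('pics/crop_scene.png',cv2.resize(c,None,fx=2.7,fy=2.7,interpolation=cv2.INTER_CUBIC))
E
```

```text
(no output)
```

View pics/crop_top.png

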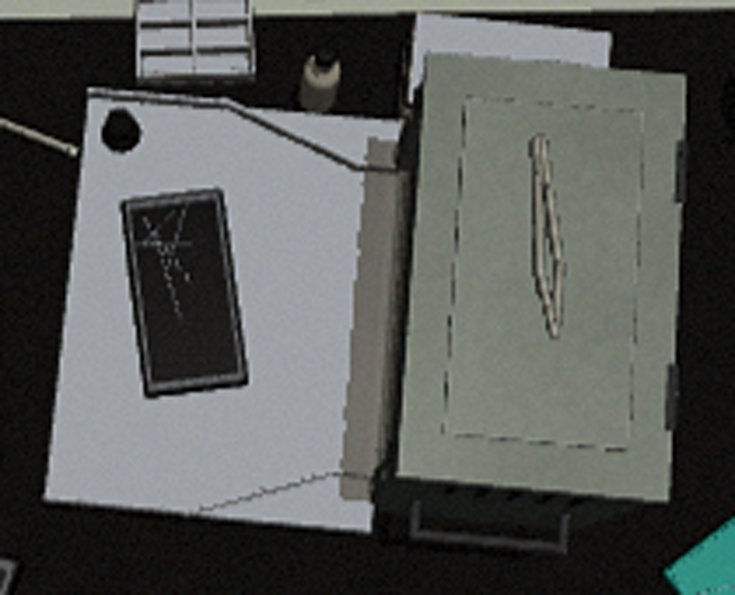

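View pics/crop_scene.png

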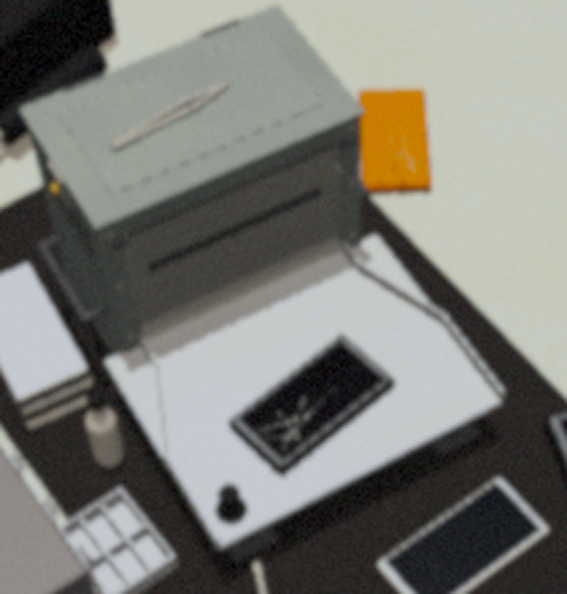

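The crop confirms it: black, cracked, the smaller of the two black ones, with the suction cup at crop (121,131) next to it. Next I measure.

```bash
cat > meas.py <<'E'
from h import *
def fitphone(im,box,n,z=0.074):
    # dark blob on the ledge
    x0,y0,x1,y1=box
    g=im[y0:y1,x0:x1].max(2)
    m=(g<115).astype(np.uint8); m=cv2.morphologyEx(m,cv2.MORPH_CLOSE,np.ones((5,5)))
    cs,_=cv2.findContours(m,cv2.RETR_EXTERNAL,cv2.CHAIN_APPROX_NONE)
    c=max(cs,key=cv2.contourArea)
    pts=np.array([ray(n,(p[0][0]+x0,p[0][1]+y0),z)[:2] for p in c])
    r=cv2.minAreaRect((pts*1000).astype(np.float32)); return r,cv2.boxPoints(r)
E
python3 - <<'E'
from meas import *
def up(p): return (280+(p[0]+.5)/3.5-.5,140+(p[1]+.5)/3.5-.5)
A=ray('top',up((90,88)),.074); A0=ray('top',up((88,92)),.06)
B=ray('top',up((45,499)),.06); C=ray('top',up((372,531)),.06)
print('ledge',A,A0,B,C, np.linalg.norm(A0-B),np.linalg.norm(B-C))
sc=lambda p:(190+(p[0]+.5)/2.7-.5,110+(p[1]+.5)/2.7-.5)
for q in [(222,548),(503,402),(380,236)]: print('scene ledge',ray('scene',sc(q),.06))
R=[ray('top',up(q),.256) for q in [(428,54),(686,75),(668,500),(398,476)]]
print('roof',R,[np.linalg.norm(R[i]-R[i-1]) for i in range(4)])
Rs=[ray('scene',sc(q),.256) for q in [(22,108),(282,8),(361,110),(98,222)]]
print('roof scene',Rs,[np.linalg.norm(Rs[i]-Rs[i-1]) for i in range(4)])
im=cv2.imread('pics/top0.png'); print('phone',fitphone(im,(312,188,355,258),'top'))
im=cv2.imread('pics/scene0.png'); print('phone s',fitphone(im,(274,232,338,286),'scene'))
print('cup',ray('top',up((121,131)),.075),ray('scene',sc((231,505)),.075))
E
```

```text
ledge [0.69911092 0.05334147 0.074     ] [0.70082662 0.05560628 0.06      ] [0.40200995 0.0861777  0.06      ] [ 0.37699222 -0.14253706  0.06      ] 0.3003764604708307 0.23007896463196736
scene ledge [0.69635115 0.06017507 0.06      ]
scene ledge [0.40328799 0.09106074 0.06      ]
scene ledge [ 0.37527957 -0.13495122  0.06      ]
roof [array([ 0.65616886, -0.16670512,  0.256     ]), array([ 0.6402622 , -0.32533984,  0.256     ]), array([ 0.37811954, -0.2971721 ,  0.256     ]), array([ 0.39415409, -0.13883955,  0.256     ])] [np.float64(0.2634923738352328), np.float64(0.1594302303223302), np.float64(0.26365165440356925), np.float64(0.15914239769850635)]
roof scene [array([ 0.63962727, -0.31942137,  0.256     ]), array([ 0.37919608, -0.28550052,  0.256     ]), array([ 0.3981091 , -0.13566275,  0.256     ]), array([ 0.65372535, -0.16550379,  0.256     ])] [np.float64(0.1545618802028672), np.float64(0.26263097809551506), np.float64(0.15102667958166754), np.float64(0.2573522048053108)]
phone (((546.7133178710938, -10.409770965576172), (146.0529327392578, 80.07103729248047), 6.601170063018799), array([[469.56863 ,  20.965393],
       [478.77335 , -58.574806],
       [623.85803 , -41.784935],
       [614.6533  ,  37.755264]], dtype=float32))
phone s (((551.6458129882812, -3.94268798828125), (146.44769287109375, 78.79179382324219), 5.625086307525635), array([[474.91306 ,  28.086199],
       [482.63608 , -50.32618 ],
       [628.37854 , -35.971573],
       [620.6555  ,  42.440804]], dtype=float32))
cup [0.66589884 0.03090735 0.075     ] [0.6700423  0.03706256 0.075     ]
```

```bash
cat > g.py <<'E'
from h import *
from scipy.spatial.transform import Rotation as Ro
ux=np.array([-.105,-.9945,0]);ux/=np.linalg.norm(ux); uz=np.array([0,0,1.]); uy=np.cross(uz,ux)
sill=np.array([.5265,-.156,.06])
def box(P): d=np.asarray(P)-sill; return np.array([d@ux,d@uy,d@uz])*1000
def world(b): b=np.asarray(b)/1000.; return sill+b[0]*ux+b[1]*uy+b[2]*uz
def ori(t,s): # tilt from vertical; s=+1: tool y back-down ; -1: forward-up
    t=np.radians(t); x=np.sin(t)*ux-np.cos(t)*uz
    y=-s*(np.cos(t)*ux+np.sin(t)*uz)
    return np.array([x,y,np.cross(x,y)]).T
def state():
    o=bot.get_obs(); return o,Ro.from_rotvec(o['tcp_rot']).as_matrix(),np.array(o['tool_pos'])
E
python3 - <<'E'
from g import *
o,R,p=state(); np.set_printoptions(precision=3,suppress=True)
print(R,box(p))
for s in (1,-1):
    for t in (0,40):
        print(s,t,Ro.from_matrix(R.T@ori(t,s)).as_rotvec())
print(box([.549,-.007,.067]),box([.668,.034,.06]))
E
```

```text
[[-0.    -0.96   0.281]
 [-0.002  0.281  0.96 ]
 [-1.    -0.    -0.002]] [-738.928 -423.913  170.3  ]
1 0 [ 1.391 -0.001  0.001]
1 40 [ 1.331  0.483 -0.579]
-1 0 [-1.75  -0.001 -0.001]
-1 40 [-1.671  0.607  0.506]
[-150.539    6.731    7.   ] [-203.807  120.768    0.   ]
```

```bash
cat > plan.py <<'E'
import sys
from g import *
def plan(b,t,s=1,n=12):
    o,R,p=state(); T=world(b); Rt=ori(t,s); d=(T-p); rv=Ro.from_matrix(R.T@Rt).as_rotvec()
    print('at',np.round(box(p),1),'F',np.round(o['force'],1),'t',o['time_s']); print('dist mm',np.linalg.norm(d)*1e3,'ang',np.linalg.norm(rv), 'min rows',max(np.linalg.norm(d)/.05,np.linalg.norm(rv)/.15))
    out=[]
    for k in range(n):
        Rk=R@Ro.from_rotvec(rv*k/n).as_matrix()
        out.append('{"linear":[%.2f,%.2f,%.2f],"rot":[%.3f,%.3f,%.3f]}'%(*(Rk.T@d/n*100),*(rv/n)))
    print(',\n'.join(out))
if __name__=='__main__':
    a=list(map(float,sys.argv[1:6])); plan(a[:3],a[3],1,int(a[4]))
E
python3 plan.py -290 6 170 0 14
```

```text
at [-738.9 -423.9  170.3] F [-0.6 -0.1 -0.2] t 0.1
dist mm 621.5802095570383 ang 1.391261495861346 min rows 12.431604191140766
{"linear":[0.01,-3.59,-2.61],"rot":[0.099,-0.000,0.000]},
{"linear":[0.01,-3.83,-2.24],"rot":[0.099,-0.000,0.000]},
{"linear":[0.01,-4.04,-1.85],"rot":[0.099,-0.000,0.000]},
{"linear":[0.01,-4.20,-1.44],"rot":[0.099,-0.000,0.000]},
{"linear":[0.00,-4.32,-1.01],"rot":[0.099,-0.000,0.000]},
{"linear":[0.00,-4.40,-0.58],"rot":[0.099,-0.000,0.000]},
{"linear":[0.00,-4.44,-0.14],"rot":[0.099,-0.000,0.000]},
{"linear":[0.00,-4.43,0.30],"rot":[0.099,-0.000,0.000]},
{"linear":[0.00,-4.38,0.74],"rot":[0.099,-0.000,0.000]},
{"linear":[0.00,-4.28,1.17],"rot":[0.099,-0.000,0.000]},
{"linear":[0.00,-4.15,1.59],"rot":[0.099,-0.000,0.000]},
{"linear":[0.00,-3.97,1.99],"rot":[0.099,-0.000,0.000]},
{"linear":[0.00,-3.75,2.38],"rot":[0.099,-0.000,0.000]},
{"linear":[0.00,-3.50,2.74],"rot":[0.099,-0.000,0.000]}
```

Emit:
{"name": "move_arm", "arguments": {
  "increments": [
    {"linear": [0, -3.6, -2.6], "rot": [0.1, 0, 0]},
    {"linear": [0, -3.8, -2.2], "rot": [0.1, 0, 0]},
    {"linear": [0, -4.0, -1.9], "rot": [0.1, 0, 0]},
    {"linear": [0, -4.2, -1.4], "rot": [0.1, 0, 0]},
    {"linear": [0, -4.3, -1.0], "rot": [0.1, 0, 0]},
    {"linear": [0, -4.4, -0.6], "rot": [0.1, 0, 0]},
    {"linear": [0, -4.4, -0.1], "rot": [0.1, 0, 0]},
    {"linear": [0, -4.4, 0.3], "rot": [0.1, 0, 0]},
    {"linear": [0, -4.4, 0.7], "rot": [0.1, 0, 0]},
    {"linear": [0, -4.3, 1.2], "rot": [0.1, 0, 0]}
  ],
  "claw": -1
}}

```text
time_s: 1.1
tool_pos: [0.4489, 0.2602, 0.2239]
tcp_rot: [-0.209, 1.57, 0.203]
force: [0.9, 1.6, -0.2]
opening: 0.0855
```

```bash
python3 plan.py -280 6 150 40 12; python3 -c "
from h import *
print(bot.get_obs()['joint_pos'])"
```

```text
at [-405.8 -120.9  163.9] F [ 0.9  1.6 -0.2] t 1.1
dist mm 179.19134764200376 ang 0.7812786893025975 min rows 5.20852459535065
{"linear":[0.11,-1.36,0.61],"rot":[0.030,0.010,-0.057]},
{"linear":[0.18,-1.33,0.65],"rot":[0.030,0.010,-0.057]},
{"linear":[0.25,-1.30,0.69],"rot":[0.030,0.010,-0.057]},
{"linear":[0.32,-1.26,0.73],"rot":[0.030,0.010,-0.057]},
{"linear":[0.38,-1.22,0.77],"rot":[0.030,0.010,-0.057]},
{"linear":[0.44,-1.17,0.81],"rot":[0.030,0.010,-0.057]},
{"linear":[0.50,-1.12,0.85],"rot":[0.030,0.010,-0.057]},
{"linear":[0.55,-1.06,0.89],"rot":[0.030,0.010,-0.057]},
{"linear":[0.60,-1.00,0.93],"rot":[0.030,0.010,-0.057]},
{"linear":[0.65,-0.94,0.96],"rot":[0.030,0.010,-0.057]},
{"linear":[0.69,-0.87,1.00],"rot":[0.030,0.010,-0.057]},
{"linear":[0.73,-0.80,1.03],"rot":[0.030,0.010,-0.057]}
[-0.86743925  0.04914068  0.3021776   1.78636438 -0.0153339   1.31848722
 -0.29963079]
```

Emit:
{"name": "move_arm", "arguments": {
  "increments": [
    {"linear": [0.1, -1.4, 0.6], "rot": [0.03, 0.01, -0.057]},
    {"linear": [0.2, -1.3, 0.7], "rot": [0.03, 0.01, -0.057]},
    {"linear": [0.3, -1.3, 0.7], "rot": [0.03, 0.01, -0.057]},
    {"linear": [0.3, -1.3, 0.7], "rot": [0.03, 0.01, -0.057]},
    {"linear": [0.4, -1.2, 0.8], "rot": [0.03, 0.01, -0.057]},
    {"linear": [0.4, -1.2, 0.8], "rot": [0.03, 0.01, -0.057]},
    {"linear": [0.5, -1.1, 0.9], "rot": [0.03, 0.01, -0.057]},
    {"linear": [0.5, -1.1, 0.9], "rot": [0.03, 0.01, -0.057]},
    {"linear": [0.6, -1.0, 0.9], "rot": [0.03, 0.01, -0.057]},
    {"linear": [0.6, -0.9, 1.0], "rot": [0.03, 0.01, -0.057]},
    {"linear": [0.7, -0.9, 1.0], "rot": [0.03, 0.01, -0.057]},
    {"linear": [0.7, -0.8, 1.0], "rot": [0.03, 0.01, -0.057]}
  ]
}}

```text
time_s: 2.3
tool_pos: [0.5655, 0.1035, 0.2107]
tcp_rot: [-0.462, 1.539, -0.679]
force: [-0.5, 0.5, 0.6]
opening: 0.0854
```

```bash
python3 plan.py -255 6 80 40 8; python3 -c "
from h import *
print(bot.get_obs()['joint_pos'])
for n in ('wrist','scene','top'): cv2.imwrite('pics/%s1.png'%n,bot.camera(n)[:,:,::-1])"
```

```text
at [-262.1   11.5  150.7] F [-0.5  0.5  0.6] t 2.3
dist mm 71.23447276863125 ang 0.0465245709709022 min rows 1.4246894553726248
{"linear":[0.72,0.52,-0.07],"rot":[-0.004,-0.003,0.003]},
{"linear":[0.72,0.52,-0.07],"rot":[-0.004,-0.003,0.003]},
{"linear":[0.72,0.51,-0.07],"rot":[-0.004,-0.003,0.003]},
{"linear":[0.73,0.51,-0.07],"rot":[-0.004,-0.003,0.003]},
{"linear":[0.73,0.51,-0.07],"rot":[-0.004,-0.003,0.003]},
{"linear":[0.73,0.51,-0.07],"rot":[-0.004,-0.003,0.003]},
{"linear":[0.73,0.50,-0.07],"rot":[-0.004,-0.003,0.003]},
{"linear":[0.73,0.50,-0.07],"rot":[-0.004,-0.003,0.003]}
[-0.86873188  0.49034895  0.42601412  1.49378254  0.39317766  1.62453948
 -0.65486649]
```

View pics/wrist1.png

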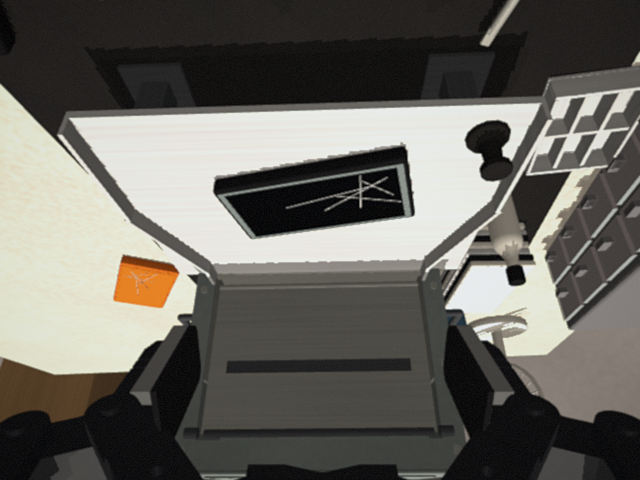

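View pics/scene1.png

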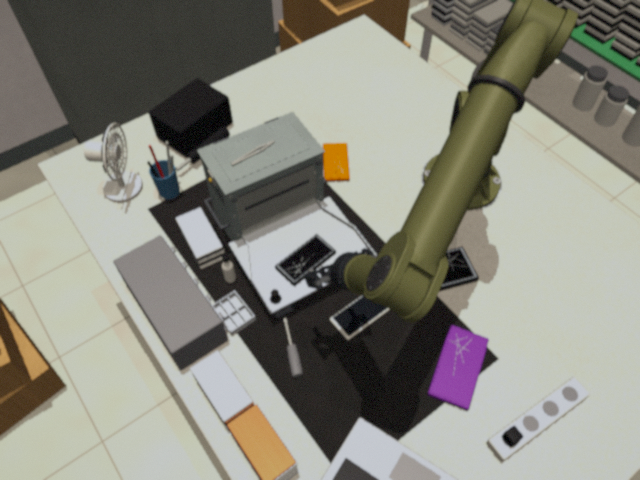

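```bash
cat >> g.py <<'E'
def wray(uv,z,R,p):
    c=bot.camera_params('wrist'); f=240/np.tan(np.radians(c['vertical_fov'])/2); T=c['T_tool_cam']
    d=R@(T[:3,:3]@np.array([(uv[0]-c['cx'])/f,-(uv[1]-c['cy'])/f,-1])); o=p+R@T[:3,3]
    return o+d*(z-o[2])/d[2]
def wproj(P,R,p):
    c=bot.camera_params('wrist'); f=240/np.tan(np.radians(c['vertical_fov'])/2); T=c['T_tool_cam']
    q=T[:3,:3].T@(R.T@(np.asarray(P)-p)-T[:3,3]); return np.array([c['cx']+f*q[0]/-q[2],c['cy']-f*q[1]/-q[2]])
E
python3 - <<'E'
from g import *
np.set_printoptions(precision=1,suppress=True)
o,R,p=state()
for n,uv,z in [('lipR',(62,113),.074),('lipL',(548,98),.074),('wallL?',(218,285),.06),('wallR?',(422,280),.06)]: print(n,box(wray(uv,z,R,p)))
for uv in [(215,180),(406,147),(412,214),(253,237)]: print('phone',box(wray(uv,.074,R,p)))
print('phone rear low',box(wray((216,194),.06,R,p)),box(wray((406,160),.06,R,p)))
print('cup',box(wray((495,175),.06,R,p)))
E
```

```text
lipR [-243.6 -142.    14. ]
lipL [-243.9  137.    14. ]
wallL? [  35. -121.    0.]
wallR? [ 31.1 113.8   0. ]
phone [-177.7  -68.8   14. ]
phone [-206.7   62.4   14. ]
phone [-127.8   77.8   14. ]
phone [-96.8 -55.9  14. ]
phone rear low [-142.   -78.8    0. ] [-177.4   67.8   -0. ]
cup [-157.5  137.2    0. ]
```

```bash
python3 - <<'E'
from g import *
np.set_printoptions(precision=1,suppress=True)
o,R,p=state()
for n,uv,z in [('plateR',(65,113),.06),('plateL',(546,98),.06),('wallL?',(218,272),.06),('wallR?',(422,265),.06)]: print(n,box(wray(uv,z,R,p)))
for uv in [(215,180),(406,147)]: print('rear low',box(wray(uv,.06,R,p)))
for uv in [(216,194),(408,161),(412,214),(253,237)]: print('top',box(wray(uv,.074,R,p)))
im=cv2.imread('pics/wrist1.png');b=[[-230,-150,0],[-230,150,0],[0,-110,0],[0,110,0],[0,-110,160],[0,110,160]]
for q in b: u=wproj(world(q),R,p); print(q,u); cv2.circle(im,tuple(int(v) for v in u),4,(0,0,255),1)
cv2.imwrite('pics/wrist1p.png',im)
E
```

```text
plateR [-230.6 -151.7    0. ]
plateL [-231.1  144.8    0. ]
wallL? [   0.5 -112.4    0. ]
wallR? [ -7.3 107.4   0. ]
rear low [-159.9  -75.     0. ]
rear low [-191.1   65.9    0. ]
top [-161.   -72.3   14. ]
top [-192.9   65.6   14. ]
top [-127.8   77.8   14. ]
top [-96.8 -55.9  14. ]
[-230, -150, 0] [ 68.2 113.7]
[-230, 150, 0] [554.   99.2]
[0, -110, 0] [220.1 271.7]
[0, 110, 0] [423.3 268. ]
[0, -110, 160] [199.9 431.5]
[0, 110, 160] [444.9 429.7]
```

View pics/wrist1p.png

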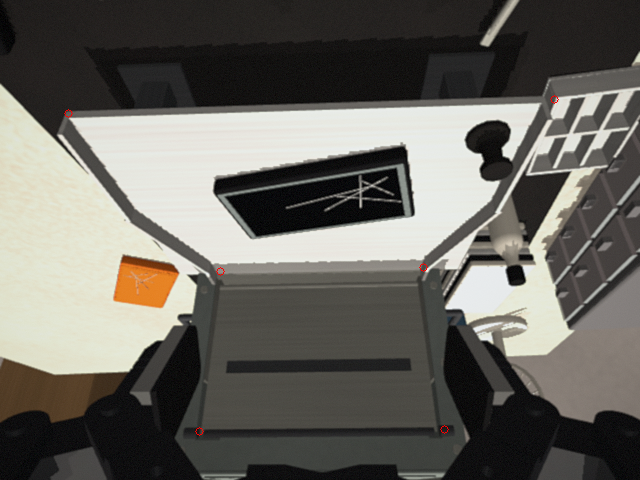

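The wrist view agrees with the box pose: the projected ledge corners (68,114) and (554,99) and sill corners (220,272) and (423,268) land on the image edges to about 3 mm. The phone's rear edge runs from (-160,-74) to (-192,66) mm in box axes, a yaw of about 0.22. I lower the fingers behind it.

```bash
python3 plan.py -222 2 25 43 8
```

```text
at [-262.3   11.   149.7] F [-0.   0.6  0.2] t 2.45
dist mm 131.36962519502757 ang 0.04445761652175641 min rows 2.627392503900551
{"linear":[1.50,0.65,-0.10],"rot":[-0.004,-0.003,-0.003]},
{"linear":[1.50,0.66,-0.10],"rot":[-0.004,-0.003,-0.003]},
{"linear":[1.50,0.66,-0.10],"rot":[-0.004,-0.003,-0.003]},
{"linear":[1.50,0.67,-0.10],"rot":[-0.004,-0.003,-0.003]},
{"linear":[1.49,0.67,-0.11],"rot":[-0.004,-0.003,-0.003]},
{"linear":[1.49,0.68,-0.11],"rot":[-0.004,-0.003,-0.003]},
{"linear":[1.49,0.68,-0.11],"rot":[-0.004,-0.003,-0.003]},
{"linear":[1.49,0.69,-0.11],"rot":[-0.004,-0.003,-0.003]}
```

Emit:
{"name": "move_arm", "arguments": {
  "increments": [
    {"linear": [1.5, 0.7, -0.1], "rot": [-0.004, -0.003, -0.003]},
    {"linear": [1.5, 0.7, -0.1], "rot": [-0.004, -0.003, -0.003]},
    {"linear": [1.5, 0.7, -0.1], "rot": [-0.004, -0.003, -0.003]},
    {"linear": [1.5, 0.7, -0.1], "rot": [-0.004, -0.003, -0.003]},
    {"linear": [1.5, 0.7, -0.1], "rot": [-0.004, -0.003, -0.003]},
    {"linear": [1.5, 0.7, -0.1], "rot": [-0.004, -0.003, -0.003]},
    {"linear": [1.5, 0.7, -0.1], "rot": [-0.004, -0.003, -0.003]},
    {"linear": [1.5, 0.7, -0.1], "rot": [-0.004, -0.003, -0.003]}
  ]
}}

```text
time_s: 3.25
tool_pos: [0.5519, 0.0727, 0.0834]
tcp_rot: [-0.499, 1.524, -0.641]
force: [0.4, -0.0, 0.2]
opening: 0.0851
```

```bash
python3 plan.py -222 1 3 43 4; python3 -c "
from h import *
print(bot.get_obs()['joint_pos'])
for n in ('wrist','scene','top'): cv2.imwrite('pics/%s2.png'%n,bot.camera(n)[:,:,::-1])
im=cv2.imread('pics/top2.png')[140:310,280:490]; cv2.imwrite('pics/top2c.png',cv2.resize(im,None,fx=3.5,fy=3.5,interpolation=cv2.INTER_CUBIC))"
```

```text
at [-230.1    1.2   23.4] F [ 0.4 -0.   0.2] t 3.25
dist mm 21.971026053397082 ang 0.027344400867839833 min rows 0.43942052106794166
{"linear":[0.52,0.19,-0.01],"rot":[0.002,0.003,-0.006]},
{"linear":[0.51,0.19,-0.01],"rot":[0.002,0.003,-0.006]},
{"linear":[0.51,0.19,-0.01],"rot":[0.002,0.003,-0.006]},
{"linear":[0.51,0.20,-0.01],"rot":[0.002,0.003,-0.006]}
[-0.85298074  0.55746537  0.40653466  1.68261014  0.40130581  1.36838968
 -0.72193233]
```

View pics/wrist2.png

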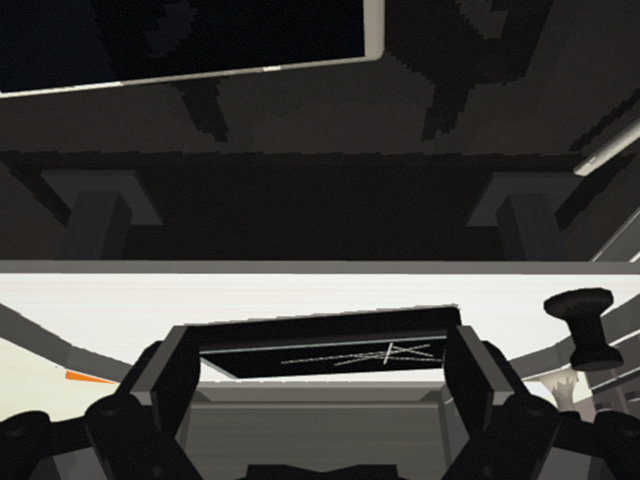

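View pics/top2c.png

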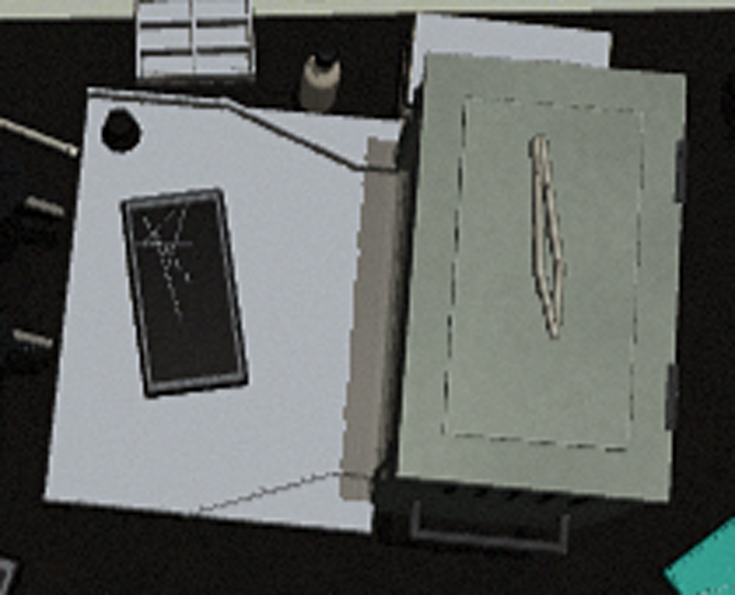

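```bash
python3 - <<'E'
from g import *
np.set_printoptions(precision=1,suppress=True)
up=lambda p:(280+(p[0]+.5)/3.5-.5,140+(p[1]+.5)/3.5-.5)
o,R,p=state(); print(box(p))
for q in [(64,213),(53,343)]: 
    for z in (.09,.1): print(box(ray('top',up(q),z)))
E
python3 plan.py -214 0 14 43 4
```

```text
[-229.5    0.7   23.4]
[-233.6   50.5   30. ]
[-232.6   48.    40. ]
[-231.3  -43.2   30. ]
[-230.3  -45.    40. ]
at [-229.5    0.7   23.4] F [-0.1 -0.3 -0.1] t 3.4
dist mm 18.151483860119555 ang 0.024675515813874924 min rows 0.3630296772023911
{"linear":[0.43,-0.13,-0.02],"rot":[0.002,0.002,-0.005]},
{"linear":[0.43,-0.13,-0.02],"rot":[0.002,0.002,-0.005]},
{"linear":[0.44,-0.13,-0.02],"rot":[0.002,0.002,-0.005]},
{"linear":[0.44,-0.12,-0.02],"rot":[0.002,0.002,-0.005]}
```

Emit:
{"name": "move_arm", "arguments": {
  "increments": [
    {"linear": [0.5, -0.1, 0], "rot": [0, 0, -0.005]},
    {"linear": [0.5, -0.1, 0], "rot": [0, 0, -0.005]},
    {"linear": [0.5, -0.1, 0], "rot": [0, 0, -0.005]},
    {"linear": [0.4, -0.1, 0], "rot": [0, 0, -0.005]},
    {"linear": [0, 0, 0], "rot": [0, 0, 0]}
  ]
}}

```text
time_s: 3.9
tool_pos: [0.5517, 0.057, 0.0745]
tcp_rot: [-0.513, 1.518, -0.656]
force: [-0.8, -0.7, -0.7]
opening: 0.0855
```

```bash
python3 plan.py -214 0 3 43 3
```

```text
at [-214.5    2.7   14.5] F [-0.8 -0.7 -0.7] t 3.9
dist mm 11.826602009269246 ang 0.014841334177488775 min rows 0.2365320401853849
{"linear":[0.29,0.25,-0.09],"rot":[0.002,0.004,-0.002]},
{"linear":[0.29,0.25,-0.09],"rot":[0.002,0.004,-0.002]},
{"linear":[0.29,0.25,-0.09],"rot":[0.002,0.004,-0.002]}
```

Emit:
{"name": "move_arm", "arguments": {
  "increments": [
    {"linear": [0.3, 0.25, -0.1], "rot": [0, 0.004, 0]},
    {"linear": [0.3, 0.25, -0.1], "rot": [0, 0.004, 0]},
    {"linear": [0.3, 0.25, 0], "rot": [0, 0, 0]},
    {"linear": [0, 0, 0], "rot": [0, 0, 0]}
  ]
}}

```text
time_s: 4.3
tool_pos: [0.5497, 0.0569, 0.0617]
tcp_rot: [-0.511, 1.526, -0.659]
force: [-0.2, -0.3, 0.8]
opening: 0.0857
```

```bash
python3 plan.py -150 0 2 43 10;python3 -c "
from h import *
for n in ('wrist',): cv2.imwrite('pics/%s3.png'%n,bot.camera(n)[:,:,::-1])"
```

```text
at [-214.2    0.7    1.7] F [-0.2 -0.3  0.8] t 4.3
dist mm 64.1779978212385 ang 0.008664078742725593 min rows 1.2835599564247702
{"linear":[0.43,-0.47,-0.01],"rot":[0.000,0.000,-0.001]},
{"linear":[0.43,-0.47,-0.01],"rot":[0.000,0.000,-0.001]},
{"linear":[0.43,-0.47,-0.01],"rot":[0.000,0.000,-0.001]},
{"linear":[0.43,-0.47,-0.01],"rot":[0.000,0.000,-0.001]},
{"linear":[0.43,-0.47,-0.01],"rot":[0.000,0.000,-0.001]},
{"linear":[0.43,-0.47,-0.01],"rot":[0.000,0.000,-0.001]},
{"linear":[0.43,-0.47,-0.01],"rot":[0.000,0.000,-0.001]},
{"linear":[0.43,-0.47,-0.01],"rot":[0.000,0.000,-0.001]},
{"linear":[0.43,-0.47,-0.01],"rot":[0.000,0.000,-0.001]},
{"linear":[0.44,-0.47,-0.01],"rot":[0.000,0.000,-0.001]}
```

View pics/wrist3.png

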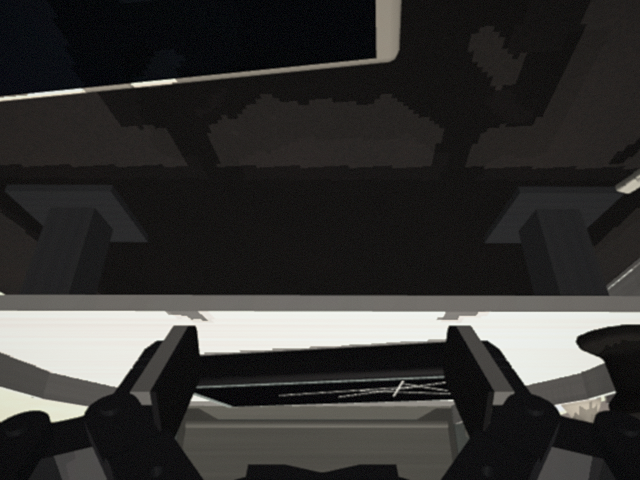

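Emit:
{"name": "move_arm", "arguments": {
  "increments": [
    {"linear": [0.34, -0.37, 0], "rot": [0, 0, 0]},
    {"linear": [0.34, -0.37, 0], "rot": [0, 0, 0]},
    {"linear": [0.34, -0.37, 0], "rot": [0, 0, 0]},
    {"linear": [0.34, -0.37, 0], "rot": [0, 0, 0]},
    {"linear": [0.34, -0.37, 0], "rot": [0, 0, 0]},
    {"linear": [0.34, -0.37, 0], "rot": [0, 0, 0]},
    {"linear": [0.34, -0.37, 0], "rot": [0, 0, 0]},
    {"linear": [0.34, -0.37, 0], "rot": [0, 0, 0]}
  ]
}}

```text
time_s: 5.15
tool_pos: [0.5464, 0.014, 0.0627]
tcp_rot: [-0.51, 1.524, -0.658]
force: [-0.1, 1.0, 0.1]
opening: 0.0854
```

```bash
python3 plan.py -120 0 2 43 10 | head -4;python3 -c "
from h import *
for n in ('wrist','top'): cv2.imwrite('pics/%s4.png'%n,bot.camera(n)[:,:,::-1])
im=cv2.imread('pics/top4.png')[140:310,280:490]; cv2.imwrite('pics/top4c.png',cv2.resize(im,None,fx=3.5,fy=3.5,interpolation=cv2.INTER_CUBIC))"
```

```text
at [-171.1    1.9    2.7] F [-0.1  1.   0.1] t 5.15
dist mm 51.171740594794066 ang 0.010233795926960693 min rows 1.0234348118958814
{"linear":[0.35,-0.37,-0.02],"rot":[0.000,0.001,-0.001]},
{"linear":[0.35,-0.37,-0.02],"rot":[0.000,0.001,-0.001]},
```

View pics/wrist4.png

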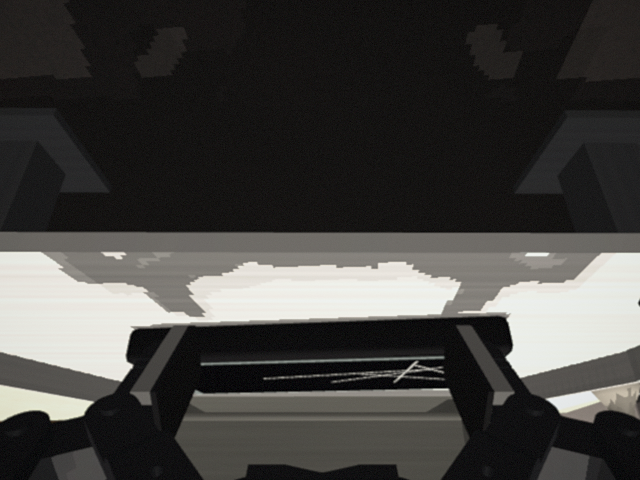

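View pics/top4c.png

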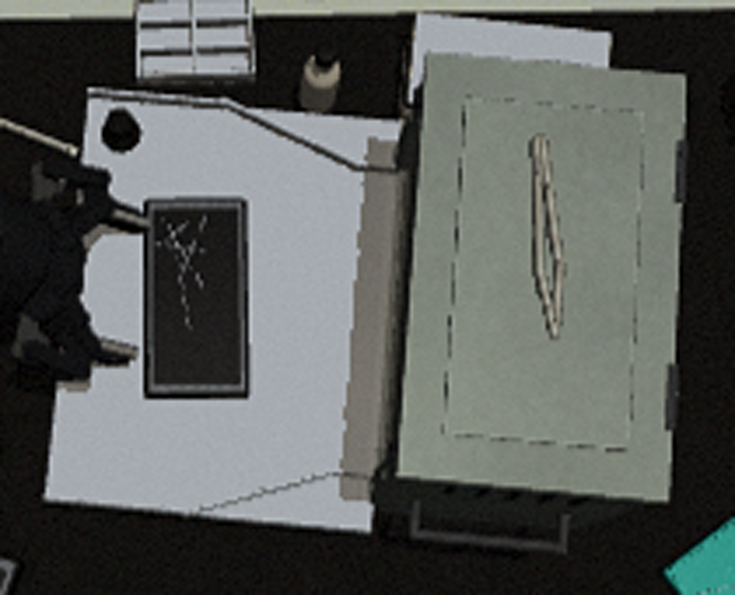

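The left finger is on the phone's rear edge and the phone is straightening, with force about 1 N. I keep pushing.

Emit:
{"name": "move_arm", "arguments": {
  "increments": [
    {"linear": [0.36, -0.36, 0], "rot": [0, 0, 0]},
    {"linear": [0.36, -0.36, 0], "rot": [0, 0, 0]},
    {"linear": [0.35, -0.36, 0], "rot": [0, 0, 0]},
    {"linear": [0.35, -0.36, -0.03], "rot": [0, 0, 0]},
    {"linear": [0.35, -0.36, 0], "rot": [0, 0, 0]},
    {"linear": [0.35, -0.36, -0.03], "rot": [0, 0, 0]},
    {"linear": [0.35, -0.36, 0], "rot": [0, 0, 0]},
    {"linear": [0.35, -0.36, -0.03], "rot": [0, 0, 0]},
    {"linear": [0.35, -0.36, 0], "rot": [0, 0, 0]},
    {"linear": [0.35, -0.36, 0], "rot": [0, 0, 0]},
    {"linear": [0.35, -0.36, 0], "rot": [0, 0, 0]}
  ]
}}

```text
time_s: 6.35
tool_pos: [0.5404, -0.045, 0.0622]
tcp_rot: [-0.51, 1.522, -0.658]
force: [0.4, 0.2, 3.2]
opening: 0.0855
```

```bash
python3 plan.py -60 0 2 43 12 | head -4;python3 -c "
from h import *
for n in ('wrist','top'): cv2.imwrite('pics/%s5.png'%n,bot.camera(n)[:,:,::-1])
im=cv2.imread('pics/top5.png')[140:310,280:490]; cv2.imwrite('pics/top5c.png',cv2.resize(im,None,fx=3.5,fy=3.5,interpolation=cv2.INTER_CUBIC))"
```

```text
at [-111.8    2.2    2.2] F [0.4 0.2 3.2] t 6.35
dist mm 51.84667078356106 ang 0.011008182292272076 min rows 1.036933415671221
{"linear":[0.29,-0.32,-0.02],"rot":[0.000,0.001,-0.001]},
{"linear":[0.29,-0.32,-0.02],"rot":[0.000,0.001,-0.001]},
```

View pics/top5c.png

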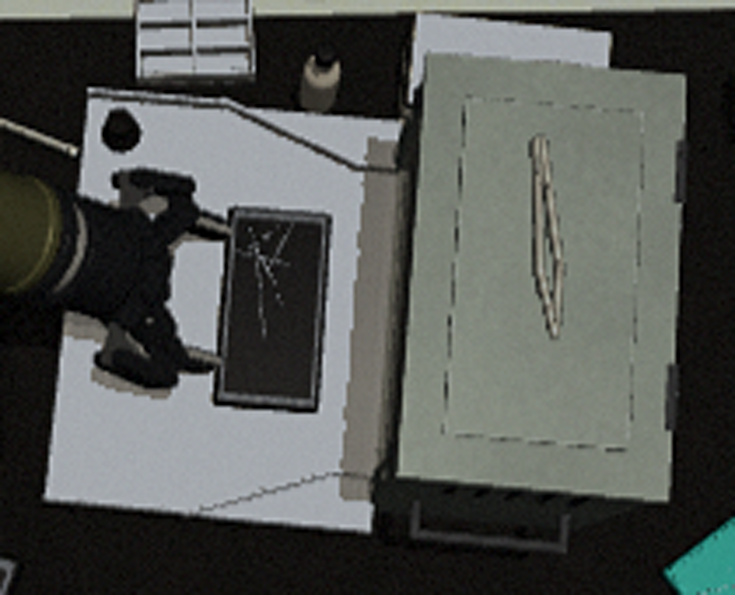

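The phone is now square to the flap. I push on, holding z just a touch higher.

Emit:
{"name": "move_arm", "arguments": {
  "increments": [
    {"linear": [0.33, -0.38, -0.02], "rot": [0, 0, 0]},
    {"linear": [0.34, -0.37, -0.02], "rot": [0, 0, 0]},
    {"linear": [0.34, -0.37, -0.02], "rot": [0, 0, 0]},
    {"linear": [0.34, -0.37, -0.02], "rot": [0, 0, 0]},
    {"linear": [0.34, -0.37, -0.02], "rot": [0, 0, 0]},
    {"linear": [0.34, -0.37, -0.02], "rot": [0, 0, 0]},
    {"linear": [0.34, -0.37, 0], "rot": [0, 0, 0]},
    {"linear": [0.34, -0.37, 0], "rot": [0, 0, 0]}
  ]
}}

```text
time_s: 7.25
tool_pos: [0.5345, -0.088, 0.0618]
tcp_rot: [-0.51, 1.523, -0.658]
force: [0.2, 1.3, 2.3]
opening: 0.0854
```

```bash
python3 plan.py 0 0 2 43 12 | head -4;python3 -c "
from h import *
for n in ('wrist','top'): cv2.imwrite('pics/%s6.png'%n,bot.camera(n)[:,:,::-1])
im=cv2.imread('pics/top6.png')[140:310,280:490]; cv2.imwrite('pics/top6c.png',cv2.resize(im,None,fx=3.5,fy=3.5,interpolation=cv2.INTER_CUBIC))"
```

```text
at [-68.4   0.8   1.8] F [0.2 1.3 2.3] t 7.25
dist mm 68.42965993185432 ang 0.010896580073747514 min rows 1.3685931986370863
{"linear":[0.38,-0.42,-0.01],"rot":[0.000,0.001,-0.001]},
{"linear":[0.38,-0.42,-0.01],"rot":[0.000,0.001,-0.001]},
```

View pics/top6c.png

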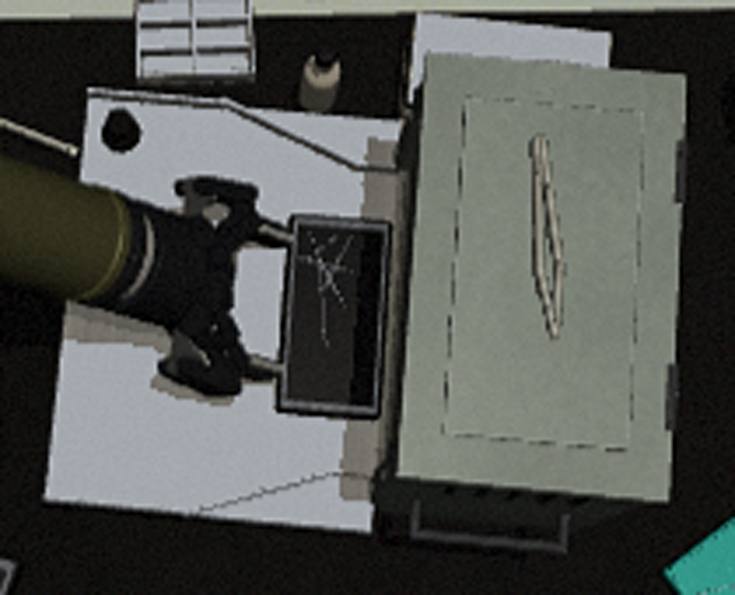

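View pics/wrist6.png

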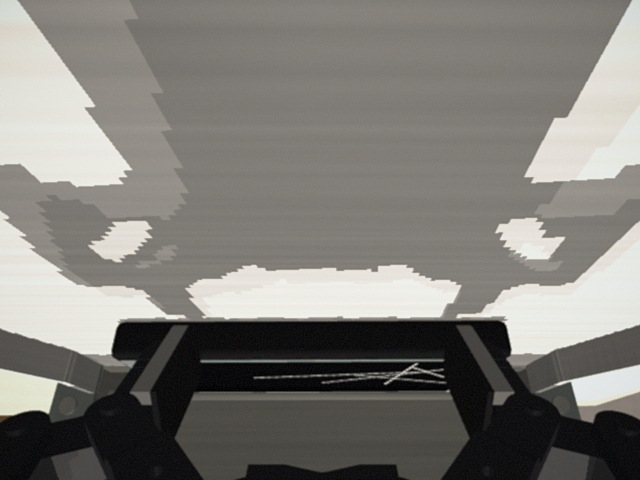

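Emit:
{"name": "move_arm", "arguments": {
  "increments": [
    {"linear": [0.2, -0.24, 0], "rot": [0, 0, 0]},
    {"linear": [0.2, -0.24, 0], "rot": [0, 0, 0]},
    {"linear": [0.2, -0.22, 0], "rot": [0, 0, 0]},
    {"linear": [0.2, -0.22, 0], "rot": [0, 0, 0]},
    {"linear": [0.2, -0.22, 0], "rot": [0, 0, 0]},
    {"linear": [0.2, -0.22, 0], "rot": [0, 0, 0]},
    {"linear": [0.2, -0.22, 0], "rot": [0, 0, 0]},
    {"linear": [0.2, -0.22, 0], "rot": [0, 0, 0]}
  ]
}}

```text
time_s: 8.15
tool_pos: [0.5315, -0.1134, 0.0615]
tcp_rot: [-0.51, 1.524, -0.657]
force: [-0.8, 0.9, -0.6]
opening: 0.0848
```

```bash
python3 plan.py 0 0 2 43 12 | head -4;python3 -c "
from h import *
for n in ('wrist','top'): cv2.imwrite('pics/%s7.png'%n,bot.camera(n)[:,:,::-1])
im=cv2.imread('pics/top7.png')[140:310,280:490]; cv2.imwrite('pics/top7c.png',cv2.resize(im,None,fx=3.5,fy=3.5,interpolation=cv2.INTER_CUBIC))"
```

```text
at [-42.9   0.5   1.5] F [-0.8  0.9 -0.6] t 8.15
dist mm 42.92111528923808 ang 0.011137498422696571 min rows 0.8584223057847615
{"linear":[0.24,-0.27,-0.01],"rot":[0.000,0.001,-0.001]},
{"linear":[0.24,-0.27,-0.01],"rot":[0.000,0.001,-0.001]},
```

View pics/wrist7.png

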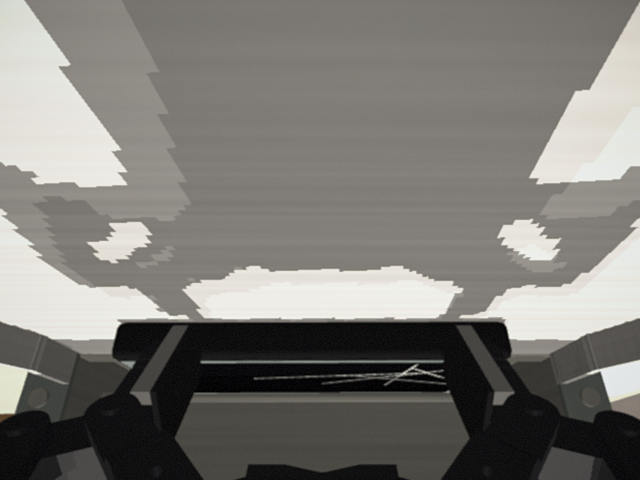

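The phone stays square on both fingers, rear edge at rows 320–360, and its front is now under the flap. I keep going.

Emit:
{"name": "move_arm", "arguments": {
  "increments": [
    {"linear": [0.2, -0.26, 0], "rot": [0, 0, 0]},
    {"linear": [0.2, -0.26, 0], "rot": [0, 0, 0]},
    {"linear": [0.2, -0.25, 0], "rot": [0, 0, 0]},
    {"linear": [0.2, -0.25, 0], "rot": [0, 0, 0]},
    {"linear": [0.2, -0.24, 0], "rot": [0, 0, 0]},
    {"linear": [0.2, -0.24, 0], "rot": [0, 0, 0]},
    {"linear": [0.2, -0.23, 0], "rot": [0, 0, 0]},
    {"linear": [0.2, -0.23, 0], "rot": [0, 0, 0]},
    {"linear": [0.2, -0.23, 0], "rot": [0, 0, 0]},
    {"linear": [0.2, -0.23, 0], "rot": [0, 0, 0]}
  ]
}}

```text
time_s: 9.25
tool_pos: [0.5282, -0.147, 0.0632]
tcp_rot: [-0.51, 1.524, -0.656]
force: [0.3, 2.3, 1.3]
opening: 0.0854
```

```bash
python3 plan.py 30 0 3 43 12 | head -4;python3 -c "
from h import *
for n in ('wrist','scene'): cv2.imwrite('pics/%s8.png'%n,bot.camera(n)[:,:,::-1])
im=cv2.imread('pics/scene8.png')[110:330,190:400]; cv2.imwrite('pics/scene8c.png',cv2.resize(im,None,fx=2.7,fy=2.7,interpolation=cv2.INTER_CUBIC))"
```

```text
at [-9.1  0.7  3.2] F [0.3 2.3 1.3] t 9.25
dist mm 39.14140792143926 ang 0.011433599847051243 min rows 0.7828281584287852
{"linear":[0.22,-0.24,-0.01],"rot":[0.000,0.001,-0.001]},
{"linear":[0.22,-0.24,-0.01],"rot":[0.000,0.001,-0.001]},
```

View pics/wrist8.png

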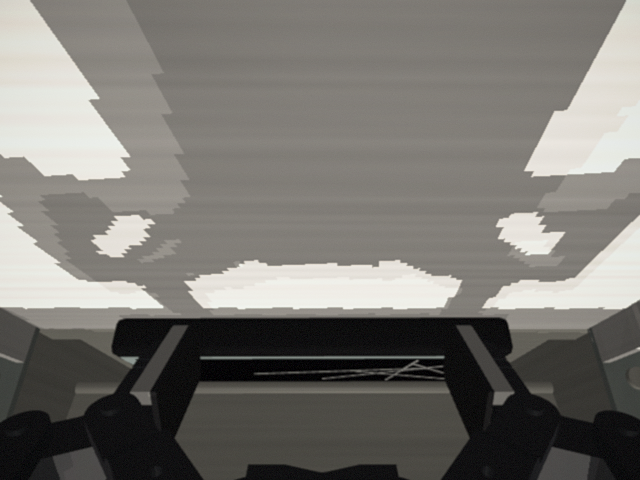

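View pics/scene8c.png

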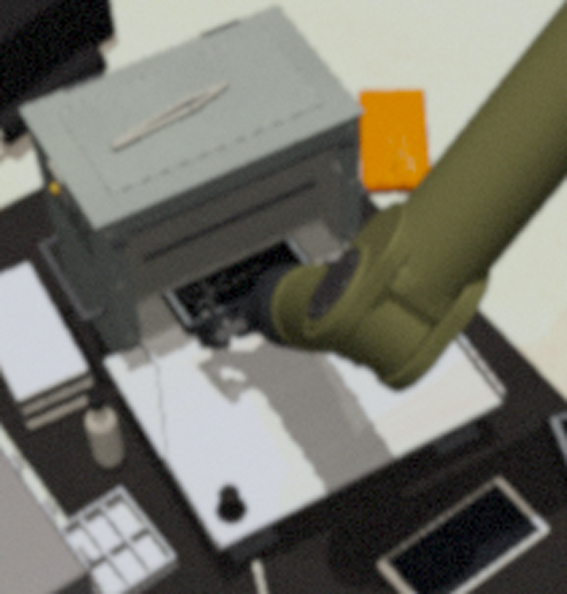

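Emit:
{"name": "move_arm", "arguments": {
  "increments": [
    {"linear": [0.2, -0.22, 0], "rot": [0, 0, 0]},
    {"linear": [0.2, -0.22, 0], "rot": [0, 0, 0]},
    {"linear": [0.2, -0.22, 0], "rot": [0, 0, 0]},
    {"linear": [0.2, -0.22, 0], "rot": [0, 0, 0]},
    {"linear": [0.2, -0.22, 0], "rot": [0, 0, 0]},
    {"linear": [0.2, -0.22, 0], "rot": [0, 0, 0]},
    {"linear": [0.2, -0.22, 0], "rot": [0, 0, 0]}
  ]
}}

```text
time_s: 10.05
tool_pos: [0.5262, -0.1696, 0.0638]
tcp_rot: [-0.51, 1.524, -0.657]
force: [-0.0, 1.5, -0.4]
opening: 0.0856
```

```bash
python3 plan.py 30 0 3 43 12 | head -4;python3 -c "
from h import *
for n in ('wrist',): cv2.imwrite('pics/%s9.png'%n,bot.camera(n)[:,:,::-1])"
```

```text
at [13.6  1.1  3.8] F [-0.   1.5 -0.4] t 10.05
dist mm 16.454714051577948 ang 0.011007441520082066 min rows 0.32909428103155897
{"linear":[0.10,-0.10,-0.01],"rot":[0.000,0.001,-0.001]},
{"linear":[0.10,-0.10,-0.01],"rot":[0.000,0.001,-0.001]},
```

View pics/wrist9.png

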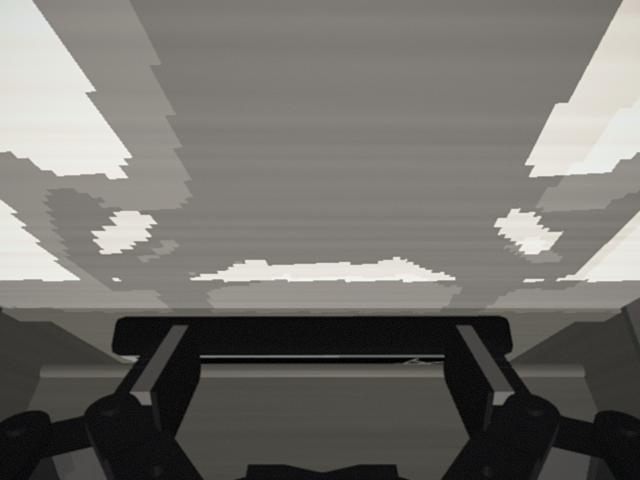

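Emit:
{"name": "move_arm", "arguments": {
  "increments": [
    {"linear": [0.21, -0.21, 0], "rot": [0, 0, 0]},
    {"linear": [0.21, -0.21, 0], "rot": [0, 0, 0]},
    {"linear": [0.21, -0.21, 0], "rot": [0, 0, 0]},
    {"linear": [0.21, -0.21, 0], "rot": [0, 0, 0]}
  ]
}}

```text
time_s: 10.5
tool_pos: [0.5244, -0.1828, 0.0628]
tcp_rot: [-0.51, 1.525, -0.658]
force: [-0.9, -0.1, 0.3]
opening: 0.0861
```

```bash
python3 plan.py 30 0 3 43 12 | head -4;python3 -c "
from h import *
for n in ('wrist',): cv2.imwrite('pics/%s10.png'%n,bot.camera(n)[:,:,::-1])"
```

```text
at [26.8  0.7  2.8] F [-0.9 -0.1  0.3] t 10.5
dist mm 3.23882563277345 ang 0.010348048516529392 min rows 0.06898699011019595
{"linear":[0.02,-0.02,-0.01],"rot":[0.000,0.001,-0.001]},
{"linear":[0.02,-0.02,-0.01],"rot":[0.000,0.001,-0.001]},
```

View pics/wrist10.png

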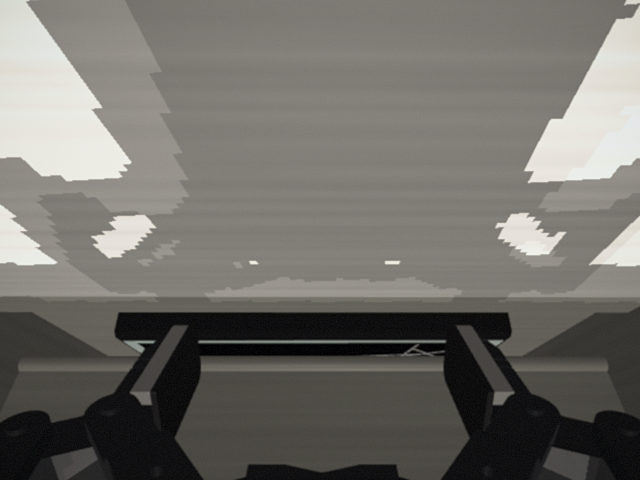

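```bash
python3 - <<'E'
from g import *
np.set_printoptions(precision=1,suppress=True)
o,R,p=state(); print(box(p))
for u in (150,320,500):
  print('rear top if dropped',box(wray((u,342),.068,R,p)),'if not',box(wray((u,342),.074,R,p)), 'bed edge',box(wray((u,313),.06,R,p)))
print([wproj(world(q),R,p) for q in ([15,0,0],[27,0,14],[27,0,8],[27,0,-6],[27,72,8])])
E
```

```text
[27.6  0.4  2.9]
rear top if dropped [ 36.1 -67.5   8. ] if not [ 14.4 -58.9  14. ] bed edge [ 25.3 -65.3   0. ]
rear top if dropped [36.1 -1.5  8. ] if not [14.4 -1.5 14. ] bed edge [25.2 -1.5  0. ]
rear top if dropped [36.2 68.9  8. ] if not [14.4 59.6 14. ] bed edge [25.1 66.4  0. ]
[array([324.3, 303.4]), array([324.1, 351.4]), array([324. , 335.3]), array([323.9, 299.7]), array([517.6, 335.3])]
```

The phone has dropped into the bed: its rear edge is at rows 313–342, its apparent width fits 144 mm only at the dropped height, the rear edge reads x ≈ +36 mm, and the force is about 0. I draw the fingers straight back out.

Emit:
{"name": "move_arm", "arguments": {
  "increments": [
    {"linear": [-0.4, 0.43, 0], "rot": [0, 0, 0]},
    {"linear": [-0.5, 0.52, 0], "rot": [0, 0, 0]},
    {"linear": [-0.7, 0.73, 0], "rot": [0, 0, 0]},
    {"linear": [-0.7, 0.73, 0], "rot": [0, 0, 0]},
    {"linear": [-0.7, 0.73, 0], "rot": [0, 0, 0]},
    {"linear": [-0.7, 0.73, 0], "rot": [0, 0, 0]},
    {"linear": [-0.7, 0.73, 0], "rot": [0, 0, 0]},
    {"linear": [-0.8, 0.73, 0], "rot": [0, 0, 0]},
    {"linear": [-0.8, 0.73, 0], "rot": [0, 0, 0]},
    {"linear": [-0.8, 0.73, 0], "rot": [0, 0, 0]},
    {"linear": [-0.8, 0.73, 0], "rot": [0, 0, 0]},
    {"linear": [-0.8, 0.73, 0], "rot": [0, 0, 0]}
  ]
}}

```text
time_s: 11.75
tool_pos: [0.5363, -0.0558, 0.069]
tcp_rot: [-0.51, 1.525, -0.658]
force: [0.5, 0.1, 0.3]
opening: 0.0852
```

```bash
python3 plan.py -160 0 80 43 8 ;python3 -c "
from h import *
for n in ('wrist',): cv2.imwrite('pics/%s11.png'%n,bot.camera(n)[:,:,::-1])"
```

```text
at [-100.6   -0.8    9. ] F [0.5 0.1 0.3] t 11.75
dist mm 92.5309593162915 ang 0.009747718148462769 min rows 1.85061918632583
{"linear":[-1.16,-0.05,0.02],"rot":[0.001,0.001,-0.001]},
{"linear":[-1.16,-0.06,0.02],"rot":[0.001,0.001,-0.001]},
{"linear":[-1.16,-0.06,0.01],"rot":[0.001,0.001,-0.001]},
{"linear":[-1.16,-0.06,0.01],"rot":[0.001,0.001,-0.001]},
{"linear":[-1.16,-0.06,0.01],"rot":[0.001,0.001,-0.001]},
{"linear":[-1.16,-0.06,0.01],"rot":[0.001,0.001,-0.001]},
{"linear":[-1.16,-0.06,0.01],"rot":[0.001,0.001,-0.001]},
{"linear":[-1.15,-0.06,0.01],"rot":[0.001,0.001,-0.001]}
```

View pics/wrist11.png

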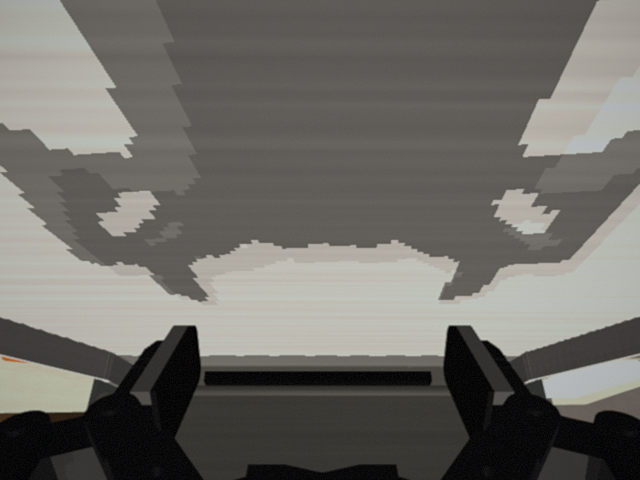

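Emit:
{"name": "move_arm", "arguments": {
  "increments": [
    {"linear": [-1.5, 0, 0], "rot": [0, 0, 0]},
    {"linear": [-1.5, 0, 0], "rot": [0, 0, 0]},
    {"linear": [-1.5, 0, 0], "rot": [0, 0, 0]},
    {"linear": [-1.5, 0, 0], "rot": [0, 0, 0]},
    {"linear": [-1.5, 0, 0], "rot": [0, 0, 0]},
    {"linear": [-1.5, 0, 0], "rot": [0, 0, 0]},
    {"linear": [-1.5, 0.3, 0], "rot": [0, 0, 0]},
    {"linear": [-1.5, 0.3, 0], "rot": [0, 0, 0]},
    {"linear": [0, 0, 0], "rot": [0, 0, 0]},
    {"linear": [0, 0, 0], "rot": [0, 0, 0]}
  ]
}}

```text
time_s: 12.8
tool_pos: [0.5447, 0.0367, 0.1562]
tcp_rot: [-0.513, 1.526, -0.656]
force: [-0.4, 0.8, 0.0]
opening: 0.0855
```

```bash
python3 - <<'E'
from g import *
np.set_printoptions(precision=1,suppress=True)
o,R,p=state(); print(box(p),o['time_s'],o['force'])
im=bot.camera('wrist')[:,:,::-1].copy(); cv2.imwrite('pics/wrist12.png',im)
for q in ([8,-107,10],[8,107,10],[36,-72,8],[36,72,8],[36,0,-6],[15,0,0],[38,0,13],[0,0,0]): print(q,wproj(world(q),R,p))
for n in('top','scene'): cv2.imwrite(f'pics/{n}12.png',bot.camera(n)[:,:,::-1])
E
```

```text
[-193.5   -2.1   96.2] 12.8 [-0.4  0.8  0. ]
[8, -107, 10] [202.4 299.1]
[8, 107, 10] [443.9 300. ]
[36, -72, 8] [246.8 307.9]
[36, 72, 8] [399.1 308.5]
[36, 0, -6] [323.  294.4]
[15, 0, 0] [323.3 292. ]
[38, 0, 13] [323. 314.]
[0, 0, 0] [323.5 285.6]
```

View pics/wrist12.png

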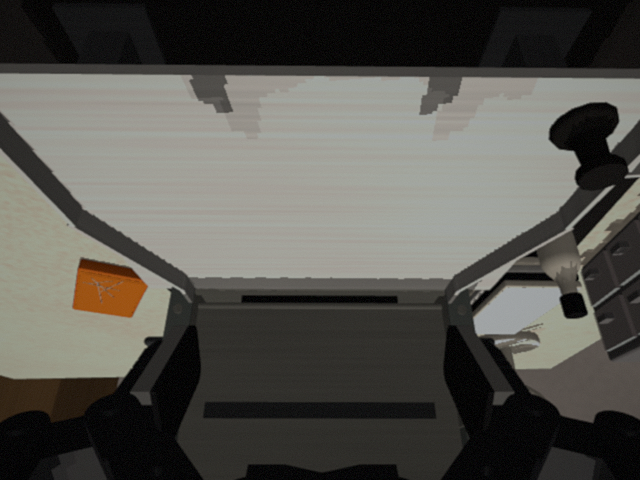

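View pics/top12.png

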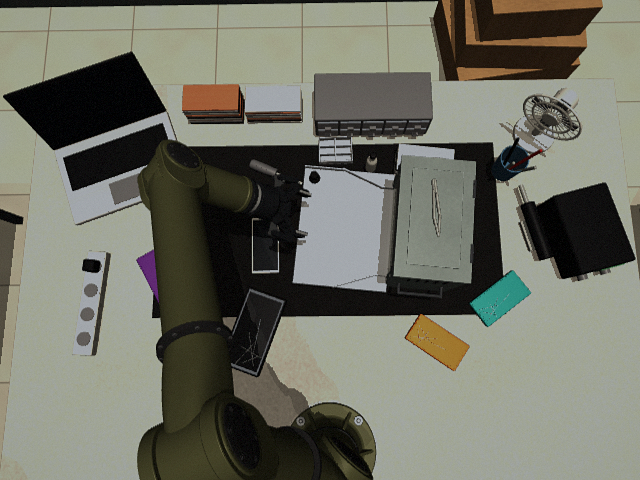

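View pics/scene12.png

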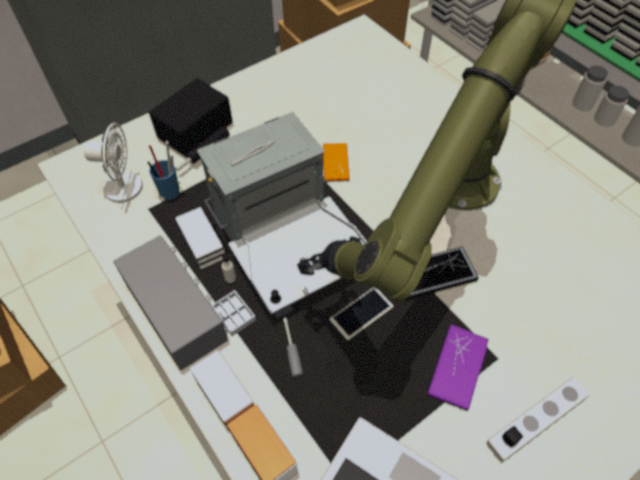

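```bash
python3 - <<'E'
from g import *
im=bot.camera('wrist')[:,:,::-1]
a=cv2.imread('pics/scene0.png');b=cv2.imread('pics/scene12.png')
for x in (258,275,290): print([int(v) for v in a[185:222,x].mean(1)],'\n',[int(v) for v in b[185:222,x].mean(1)])
w=cv2.imread('pics/wrist12.png'); print([(y,int(w[y,320].mean())) for y in range(274,316,1)])
np.set_printoptions(precision=1,suppress=True)
# where black (phone strip) bounds sit in first look geometry
c=[cv2.resize(i[160:230,200:345],None,fx=4,fy=4,interpolation=cv2.INTER_CUBIC) for i in (a,b)]
cv2.imwrite('pics/cmp.png',np.vstack(c))
E
```

```text
[61, 55, 51, 52, 61, 61, 63, 61, 65, 64, 66, 62, 66, 64, 62, 61, 55, 42, 38, 43, 50, 63, 62, 65, 63, 63, 66, 63, 62, 63, 64, 63, 64, 63, 66, 66, 67] 
 [55, 51, 50, 50, 58, 63, 66, 65, 66, 64, 65, 70, 62, 65, 68, 63, 55, 44, 36, 43, 53, 61, 66, 70, 64, 67, 65, 63, 67, 64, 67, 68, 64, 64, 65, 66, 69]
[64, 67, 65, 63, 62, 62, 65, 66, 60, 46, 36, 39, 47, 58, 64, 63, 66, 68, 66, 63, 67, 65, 62, 65, 64, 66, 64, 64, 63, 69, 77, 84, 86, 94, 99, 107, 118] 
 [66, 67, 62, 66, 67, 64, 61, 64, 59, 42, 39, 37, 53, 63, 63, 66, 64, 61, 65, 68, 64, 66, 66, 62, 64, 63, 64, 68, 66, 74, 75, 84, 91, 95, 97, 106, 118]
[61, 59, 47, 39, 37, 52, 59, 67, 66, 66, 66, 61, 64, 61, 69, 64, 61, 60, 63, 65, 63, 67, 70, 77, 85, 87, 92, 98, 106, 120, 132, 139, 142, 142, 140, 137, 140] 
 [66, 59, 50, 38, 36, 47, 60, 65, 62, 66, 64, 65, 65, 66, 65, 67, 66, 60, 63, 63, 63, 64, 72, 76, 84, 88, 92, 99, 106, 122, 134, 140, 143, 142, 141, 139, 144]
[(274, 159), (275, 161), (276, 162), (277, 157), (278, 112), (279, 89), (280, 89), (281, 93), (282, 89), (283, 91), (284, 91), (285, 90), (286, 90), (287, 95), (288, 91), (289, 75), (290, 66), (291, 59), (292, 59), (293, 59), (294, 59), (295, 39), (296, 12), (297, 0), (298, 7), (299, 5), (300, 10), (301, 1), (302, 15), (303, 37), (304, 44), (305, 54), (306, 62), (307, 67), (308, 67), (309, 52), (310, 48), (311, 46), (312, 45), (313, 43), (314, 47), (315, 48)]
```

View pics/cmp.png

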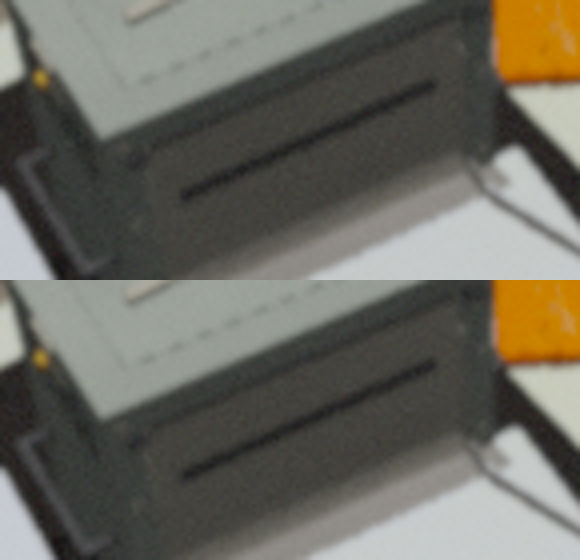

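The flap stripe and edges match the shut picture from before the push, to the pixel. The bystanders look unmoved and the arm is clear, so I hand in.

```bash
python3 -c "
from station import bot
o=bot.get_obs(); print(o['time_s'],o['force'],abs(o['joint_velocities']).max()); print(bot.sign_off())"
```

```text
13.0 [-0.29932909 -0.68058644  0.28781753] 0.0022310264577915548
the job is handed in; nothing more can be done
None
```

I pushed the damaged phone along the ledge and under the flap with the open fingertips, tilted about 43°. It went into the bed, and I drew the fingers straight back out. I handed the job in at 13.0 s; `sign_off` gives no verdict.

- **Phone:** it straightened from about 0.22 rad of yaw as it was pushed. The wrist view shows it dropped into the bed, with its rear edge about 36 mm past the front wall. That puts its centre at about 70 mm, against the 45 mm required. From outside, only a dark strip of it shows through the gap under the flap.
- **Flap:** it looks the same in the scene picture as it did shut at the start. A rougher wrist-camera check put the flap edge 2–3 px off the prediction. That is about what 0.05 rad would look like, but the phone's bottom edge was off by a similar amount, so I took it as calibration error.
- **Forces:** the wrist force was about 3 N at most in the readings between pushes. I did not see the peaks within a push.
- **Bystanders:** the suction cup, tweezers and other items look unmoved by eye in the top and scene views. I did not measure them individually.
- **Arm:** it was still and clear of everything at hand-in.

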